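# Sort, rinse and drain a batch of glass pumpkins

## Task

Clear the pale seconds out of the white carrier into the blue pot, and load every coloured glass pumpkin upright into the carrier, one to a cell; they are fragile, so lower each one gently right down to the floor before letting go. Then carry the loaded carrier by its red grip to the rinser, press it down squarely on the middle of the yellow plate until the plate is fully down, and keep it there for about two seconds to rinse. Finally set the carrier gently on the middle of the green draining mat, let go, and leave the jars and the wooden block where they stand.

Things in the scene. Friction and masses are not known exactly. Their poses are not given: they have to be found in the camera images.
- pumpkin_red: Finished red glass pumpkin: lobed round body 58 mm across, 44 mm high, on a flat 44 mm foot; upright round green stem 14 mm thick reaching up to 105 mm above the foot (grip it there). 0.1 kg, fragile. Origin at the centre of the foot, z up the stem. May be absent (None at the start).
- pumpkin_orange: Finished orange glass pumpkin: lobed round body 58 mm across, 44 mm high, on a flat 44 mm foot; upright round green stem 14 mm thick reaching up to 105 mm above the foot (grip it there). 0.1 kg, fragile. Origin at the centre of the foot, z up the stem. May be absent (None at the start).
- pumpkin_blue: Finished blue glass pumpkin: lobed round body 58 mm across, 44 mm high, on a flat 44 mm foot; upright round green stem 14 mm thick reaching up to 105 mm above the foot (grip it there). 0.1 kg, fragile. Origin at the centre of the foot, z up the stem. May be absent (None at the start).
- pumpkin_violet: Finished violet glass pumpkin: lobed round body 58 mm across, 44 mm high, on a flat 44 mm foot; upright round green stem 14 mm thick reaching up to 105 mm above the foot (grip it there). 0.1 kg, fragile. Origin at the centre of the foot, z up the stem. May be absent (None at the start).
- second_a: Faulty all-pale (whitish) second: glass pumpkin: lobed round body 58 mm across, 44 mm high, on a flat 44 mm foot; upright round pale stem 14 mm thick reaching up to 105 mm above the foot (grip it there). 0.1 kg, fragile. Origin at the centre of the foot, z up the stem. May be absent; else starts in the carrier's cell at +x, +y.
- second_b: Faulty all-pale (whitish) second: glass pumpkin: lobed round body 58 mm across, 44 mm high, on a flat 44 mm foot; upright round pale stem 14 mm thick reaching up to 105 mm above the foot (grip it there). 0.1 kg, fragile. Origin at the centre of the foot, z up the stem. May be absent; else starts in the carrier's cell at -x, -y.
- carrier: White open-topped carrier, 167 mm (its x) by 175 mm (its y), walls 5 mm thick and 80 mm high, split by a cross of 5 mm walls into four deep cells, each 76 mm (x) by 80 mm (y) inside, for one pumpkin each; cell centres at x = +-40.5 mm, y = +-42.5 mm. 0.33 kg empty. Origin at the centre of the underside, z up.
- carrier_grip (a point): Centre of the carrier's red grip, 108 mm above the middle of its underside: an upright board 60 mm long (carrier's x), 14 mm thick (y), from 76 to 128 mm high over the middle of the cross; pinch it across its thickness from above.
- liner: Grey padded floor of the carrier, fixed in it under all four cells; its upper face, on which the pumpkins stand, is 9 mm above the carrier's underside. Origin coincides with the carrier's origin.
- pot: Blue round steel pot for seconds, 100 mm high, 140 mm across the rim and 124 mm across the foot, walls 4 mm, floor 5 mm thick; 1.2 kg. Two pumpkins can stand in it side by side, about 30 mm either side of its centre. Origin at the centre of the underside.
- rinser: Rinser: dark steel base 190 x 190 x 36 mm, fixed to the table, with the yellow sprung plate over it. Origin at the centre of the underside.
- plate_top (a point): Centre of the upper face of the rinser's yellow square plate (170 x 170 x 10 mm), 70 mm above the table at rest; it goes down with the plate.
- rinse_plate (a joint): How far the rinser's plate is pressed down, m: 0 at rest (sprung up), 0.020 fully down against its stop. It starts to give at about 8 N and is fully down at about 17 N, so the weight of the loaded carrier (at most about 9 N) does not press it down; it springs back when relieved.
- mat: Dark green ribbed draining mat, 210 x 210 x 4 mm, fixed on the table. Origin at the centre of the underside.
- jar_green: Green glass-colour jar with a white cap, 60 mm across, 110 mm high; origin at its foot. Only a bystander: leave it where it stands.
- jar_pink: Small pink jar with a white cap, 44 mm across, 80 mm high; origin at its foot. Only a bystander: leave it where it stands.
- jar_yellow: Yellow jar with a white cap, 60 mm across, 110 mm high; origin at its foot. Only a bystander: leave it where it stands.
- block_mould: Round dark wooden block, 100 mm across, 60 mm high; origin at its foot. Only a bystander: leave it where it stands.

How it is judged:
On the way, in this order (a step that is already met when the one before it is completed fails the run):
1. the seconds stand in the pot and all coloured pumpkins stand in the carrier, let go (horizontal distance between each of pumpkin_red, pumpkin_orange, pumpkin_blue, pumpkin_violet and carrier below 0.085 m and z of pumpkin_red in the frame of carrier between 0 and 0.022 m and angle between each of pumpkin_red, pumpkin_orange, pumpkin_blue, pumpkin_violet's own z axis and vertical below 0.3 rad and z of pumpkin_orange in the frame of carrier between 0 and 0.022 m and z of pumpkin_blue in the frame of carrier between 0 and 0.022 m and z of pumpkin_violet in the frame of carrier between 0 and 0.022 m and horizontal distance between each of second_a, second_b and pot below 0.058 m and z of each of second_a, second_b in the frame of pot below 0.03 m and angle between each of second_a, second_b's own z axis and vertical below 0.5 rad and contact force between the fingers and pumpkin_red below 0.05 N and contact force between the fingers and pumpkin_orange below 0.05 N and contact force between the fingers and pumpkin_blue below 0.05 N and contact force between the fingers and pumpkin_violet below 0.05 N and contact force between the fingers and second_a below 0.05 N and contact force between the fingers and second_b below 0.05 N), for 0.2 s.
2. the loaded carrier, held by the robot on the middle of the rinser's plate (within 30 mm), presses the plate fully down (at least 17.5 of 20 mm) for 1 s (value of joint rinse_plate above 0.0175 m and horizontal distance between carrier and plate_top below 0.03 m and distance between carrier and plate_top below 0.034 m and contact force between the fingers and carrier above 0.5 N and horizontal distance between each of pumpkin_red, pumpkin_orange, pumpkin_blue, pumpkin_violet and carrier below 0.085 m and z of pumpkin_red in the frame of carrier between 0 and 0.022 m and angle between each of pumpkin_red, pumpkin_orange, pumpkin_blue, pumpkin_violet's own z axis and vertical below 0.3 rad and z of pumpkin_orange in the frame of carrier between 0 and 0.022 m and z of pumpkin_blue in the frame of carrier between 0 and 0.022 m and z of pumpkin_violet in the frame of carrier between 0 and 0.022 m), for 1 s.
At the end, for the whole second after the job is handed in: The carrier stands released and at rest on the draining mat, its centre within 35 mm of the mat's; every coloured pumpkin present stands upright in it (within 0.3 rad) on the padded floor, every second present stands in the pot, and the rinser's plate is back up (horizontal distance between carrier and mat below 0.035 m and height (world z) of carrier below 0.012 m and angle between carrier's own z axis and vertical below 0.05 rad and linear speed of carrier below 0.02 m/s and value of joint rinse_plate below 0.004 m and horizontal distance between each of pumpkin_red, pumpkin_orange, pumpkin_blue, pumpkin_violet and carrier below 0.085 m and z of pumpkin_red in the frame of carrier between 0 and 0.022 m and angle between each of pumpkin_red, pumpkin_orange, pumpkin_blue, pumpkin_violet's own z axis and vertical below 0.3 rad and z of pumpkin_orange in the frame of carrier between 0 and 0.022 m and z of pumpkin_blue in the frame of carrier between 0 and 0.022 m and z of pumpkin_violet in the frame of carrier between 0 and 0.022 m and horizontal distance between each of second_a, second_b and pot below 0.058 m and z of each of second_a, second_b in the frame of pot below 0.03 m and angle between each of second_a, second_b's own z axis and vertical below 0.5 rad and linear speed of each of pumpkin_red, pumpkin_orange, pumpkin_blue, pumpkin_violet, second_a, second_b below 0.03 m/s); the robot touches nothing.
It fails at once if a pumpkin is dropped inside the carrier or the pot: it moves at over 0.5 m/s (a fall of about 13 mm) over the floor without standing on it ((horizontal distance between pumpkin_red and carrier below 0.085 m and z of pumpkin_red in the frame of carrier between 0.01 and 0.08 m and contact force between pumpkin_red and liner below 0.05 N and linear speed of pumpkin_red above 0.5 m/s) or (horizontal distance between pumpkin_orange and carrier below 0.085 m and z of pumpkin_orange in the frame of carrier between 0.01 and 0.08 m and contact force between pumpkin_orange and liner below 0.05 N and linear speed of pumpkin_orange above 0.5 m/s) or (horizontal distance between pumpkin_blue and carrier below 0.085 m and z of pumpkin_blue in the frame of carrier between 0.01 and 0.08 m and contact force between pumpkin_blue and liner below 0.05 N and linear speed of pumpkin_blue above 0.5 m/s) or (horizontal distance between pumpkin_violet and carrier below 0.085 m and z of pumpkin_violet in the frame of carrier between 0.01 and 0.08 m and contact force between pumpkin_violet and liner below 0.05 N and linear speed of pumpkin_violet above 0.5 m/s) or (horizontal distance between second_a and pot below 0.058 m and z of second_a in the frame of pot between 0.006 and 0.08 m and contact force between second_a and pot below 0.05 N and linear speed of second_a above 0.5 m/s) or (horizontal distance between second_b and pot below 0.058 m and z of second_b in the frame of pot between 0.006 and 0.08 m and contact force between second_b and pot below 0.05 N and linear speed of second_b above 0.5 m/s)).
It fails at once if a coloured pumpkin hits the carrier's padded floor hard (over 30 N), as when rammed down (contact force between any of pumpkin_red, pumpkin_orange, pumpkin_blue, pumpkin_violet and liner above 30 N).
It fails at once if a second hits the pot hard (over 30 N), as when rammed down (contact force between any of second_a, second_b and pot above 30 N).
It fails at once if the carrier is tipped by more than 0.5 rad (angle between carrier's own z axis and vertical above 0.5 rad).
It fails at once if a bystander (jar, wooden block) is moved by more than 40 mm (distance of any of jar_green, jar_pink, jar_yellow, block_mould from where it was at the start of the episode above 0.04 m).
Of pumpkin_red, pumpkin_orange, pumpkin_blue, pumpkin_violet only 2 to 4 are there at a start; the rules pass over those that are not, and their reading is None.
Of second_a, second_b only 1 to 2 are there at a start; the rules pass over those that are not, and their reading is None.
At some moment in a run one of pumpkin_red, pumpkin_orange, pumpkin_blue, pumpkin_violet may be knocked a few centimetres aside while the robot is not near it.
It also fails if it takes over 210 s, if anything falls off the work surface, if the arm or the gripper's body presses on something with over 40 N, if the wrist force passes 120 N, or if a joint passes its speed limit or range.

## Robot

A 7-joint arm with a two-finger parallel gripper is mounted at the origin on the work surface. World frame = base frame: x ahead of the robot, y to its left, z up, the work surface at z = 0. Lengths are in m, angles in rad, forces in N, time in s.
With the tool pointing down it reaches from about 0.425 to 0.925 m from the base axis. Payload 6.8 kg.
Tool frame: the origin (TCP) lies midway between the tips of the shut fingers; the grasp point (between the pads) lies 19 mm behind it (bot.hold_point_z is the distance from the TCP to the grasp point, in m); z points along the fingers, y is the line along which they close (so a half turn about z gives the same grasp; the last joint's range is limited). The gripper opens to 85 mm and grips with 20 to 120 N. Pads are 22 mm wide; open, the fingers measure 114 mm over their backs; the gripper's body (76 mm by 85 mm) begins 54 mm behind the grasp point. The pads swing forward as they close: fully open they stand 13 mm farther back than shut.
Start: joints at [-1.329, 0.477, 0.022, 1.555, -0.011, 1.109, -0.083], TCP at [0.231, 0.634, 0.231] pointing down, gripper open.
Joint ranges: [-2.96, 2.96], [-0.34, 2.1], [-1.41, 1.46], [0.24, 2.44], [-1.37, 4.51], [0.17, 1.92], [-2.96, 2.96]. Speed limits (rad/s): [2.39, 2.39, 3.14, 3.14, 3.14, 3.14, 3.14].

## Interface

Orientations are given as a unit quaternion [w, x, y, z].
In Python, from station import bot gives the robot as it stands. The module is installed in compiled form; this text tells all that it offers.
- The arm moves only by the tool step_arm, never from a script. Its argument "increments" is a list that holds one entry, the list of rows, each a list of 7 numbers: the opening, from -1 (shut) to 1 (fully open), then the shift along the tool's x, y, z in mm, then the turn, a rotation vector about the tool's x, y, z in degrees. In form: [[[grip, x, y, z, ax, ay, az], ...]]. A call has 1 to 10 rows; each row is the pose to reach, as a shift and turn from the pose commanded when the call began, along the tool's axes at that moment; what a row does not reach only later rows make up. A row lasts 1/12 s, in which the tool goes at most 41.7 mm and 7.16 degrees, less where a joint would pass 70% of its speed; a pose out of reach is approached as far as the arm can. A call with a gripper value outside its range is refused whole. The fingers move at their own pace and stop on an object; "force" is the grip in N (left out, the last holds). Time passes only in rows, so rows that repeat a pose let the fingers close. It gives the time, the measured TCP pose, the force, the opening and the grip force at its end, in the units of the state.
- bot.get_obs(): the state, without advancing time (a new reading comes with each control period).
- bot.read_camera(name): name is "side" or "top"; returns a dict with "image" (420x560x3 uint8, red, green, blue), "camera_matrix" (3x3 intrinsics, pixels), "dist" ([k1, k2, p1, p2, k3] as OpenCV has them; the pictures are not rectified), "R" (3x3) and "t" (3): a world point X has camera coordinates R X + t. Camera axes: x right, y down, z forward; pixel columns grow to the right and rows downward; lengths in m; the calibration is good to about 2 mm. A picture is of the moment at which its call begins. There is no depth.
- bot.hand_in(): hands the job in; it is judged then, once.
The state is a dict: "t": time; "q": joint angles; "joint_vel": joint speeds; "joint_torque": joint torques, N m; "eef_pos": TCP position; "tool_rot": TCP orientation; "contact_force": force on the tool from outside, world axes, zero at the start; "torque": the same for the moment, N m; "gripper_width": opening from 0.0 (shut) to 1.0 (fully open); "grasp_force": force on a finger pad.
Only numpy, scipy, OpenCV 4.12 (cv2) and the standard library are available. Lean on these libraries where they do the work, as an engineer would, in place of code of your own. Each camera call takes 0.05 s, during which the arm holds its last target. There are 200 camera calls.

## Working session

There is one attempt and no reset: what is moved stays moved. The work goes in short steps, Python scripts to look and compute and a tool call to move; the robot and the scene stay as the last step left them, time stands still between calls to the robot, and variables do not carry over. Pictures are saved under pics/ and viewed, at most 15 in all, crops included, and the job is handed in when it is done.

Besides the shell and the picture viewer there is one more tool, called after "Request:" as name(argument=value, ...) on one line, values as JSON. step_arm: Moves the arm, as the interface text tells. Its arguments: {"type":"object","properties":{"increments":{"type":"array"},"force":{"type":"number"}},"required":["increments"]}

```bash
mkdir -p pics; python3 - <<'E'
from station import bot
import cv2
for n in("top","side"):
    c=bot.read_camera(n); cv2.imwrite(f"pics/{n}0.png",c["image"][:,:,::-1]); print(n,c["camera_matrix"],c["dist"],c["R"],c["t"])
o=bot.get_obs(); print(o, bot.hold_point_z)
E
```

```text
top [[438.03347614   0.         285.98140667]
 [  0.         438.03347614 206.83773173]
 [  0.           0.           1.        ]] [0.02902123 0.         0.         0.         0.        ] [[-0.01641719 -0.99979121 -0.01216588]
 [-0.98911212  0.01801911 -0.14605659]
 [ 0.14624531  0.00963558 -0.98920143]] [0.01737325 0.55571508 1.10795539]
side [[514.26864626   0.         274.51017588]
 [  0.         514.26864626 215.67005644]
 [  0.           0.           1.        ]] [-0.10807341  0.          0.          0.          0.        ] [[ 0.71053802 -0.70364071  0.00504718]
 [-0.52070398 -0.53060553 -0.6688237 ]
 [ 0.47328964  0.47259658 -0.74340392]] [-0.37711581  0.33227921  1.03852101]
{'t': 0.1, 'q': array([-1.32910021,  0.47770367,  0.02234882,  1.55631364, -0.01150815,
        1.10932539, -0.08314029]), 'joint_vel': array([ 1.23545411e-04, -1.05626247e-03,  6.62314563e-05, -2.99917463e-03,
       -1.67470118e-03, -1.31121204e-03,  9.26277487e-05]), 'joint_torque': array([ 4.11832065e-03, -5.97761858e+01,  1.61361180e+00, -2.81956065e+01,
        1.28151223e-02,  5.03216987e-03, -1.98227849e-05]), 'eef_pos': array([0.23115846, 0.63362961, 0.23044874]), 'tool_rot': array([-8.52720638e-05,  1.74021963e-01,  9.84741438e-01, -8.06444718e-04]), 'contact_force': array([ 0.14271254, -0.19790758, -0.56759093]), 'torque': array([-0.01129822,  0.0005513 ,  0.01066961]), 'grasp_force': 0.0, 'gripper_width': 1.0003772351270719} 0.0187
```

View pics/top0.png

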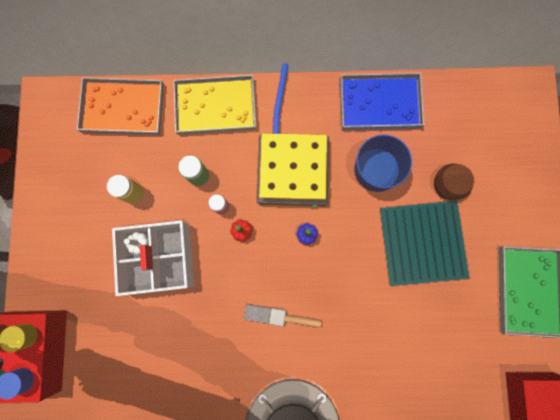

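View pics/side0.png

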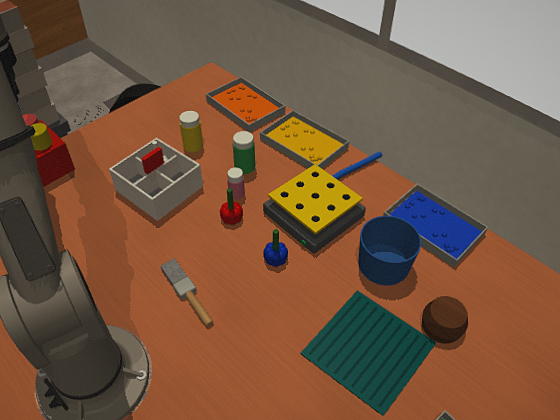

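The top view shows the carrier at (150,258) with one second in its upper-left cell, red pumpkin (241,230), blue (307,234), pot (383,162), plate (293,165), mat (424,243); no orange or violet pumpkin and no second_b visible. Now I'll measure.

```bash
cat > h.py <<'E'
import numpy as np, cv2
from station import bot
from scipy.spatial.transform import Rotation as Ro
def shot(n):
    c=bot.read_camera(n); c["hsv"]=cv2.cvtColor(c["image"],cv2.COLOR_RGB2HSV); return c
def ray(c,uv):
    p=cv2.undistortPoints(np.array(uv,float).reshape(-1,1,2),c["camera_matrix"],c["dist"]).reshape(-1,2)
    R=np.array(c["R"]); return -R.T@np.array(c["t"]), np.c_[p,np.ones(len(p))]@R
def plane(c,uv,z):
    o,d=ray(c,uv); return o+d*((z-o[2])/d[:,2])[:,None]
def tri(c1,u1,c2,u2):
    o1,d1=ray(c1,u1);o2,d2=ray(c2,u2);d1=d1[0];d2=d2[0]
    s=np.linalg.lstsq(np.c_[d1,-d2],o2-o1,rcond=None)[0]
    a,b=o1+s[0]*d1,o2+s[1]*d2; return (a+b)/2,np.linalg.norm(a-b)
def blobs(c,lo,hi,box=None,amin=15):
    """contours in HSV range, optionally only in box (x0,y0,x1,y1), largest first"""
    m=cv2.inRange(c["hsv"],lo,hi)
    if box: k=np.zeros_like(m);k[box[1]:box[3],box[0]:box[2]]=1;m=m*k
    cs=[q for q in cv2.findContours(m,cv2.RETR_EXTERNAL,cv2.CHAIN_APPROX_NONE)[0] if cv2.contourArea(q)>=amin]
    return sorted(cs,key=cv2.contourArea,reverse=True)
def cen(q): m=cv2.moments(q);return np.array([m["m10"]/m["m00"],m["m01"]/m["m00"]])
def go(p,yaw=None):
    """tool-frame shift (mm) and turn (deg) to TCP p, pointing down, tool y along world yaw (deg)"""
    o=bot.get_obs();q=o["tool_rot"];r=Ro.from_quat([q[1],q[2],q[3],q[0]])
    d=r.inv().apply(np.array(p)-o["eef_pos"])*1000
    t=None
    if yaw is not None:
        a=np.radians(yaw); y=np.array([np.cos(a),np.sin(a),0])
        best=None
        for s in(1,-1):
            M=np.c_[np.cross(s*y,[0,0,-1]),s*y,[0,0,-1]]
            v=np.degrees((r.inv()*Ro.from_matrix(M)).as_rotvec())
            if best is None or np.linalg.norm(v)<np.linalg.norm(best):best=v
        t=best
    return np.round(d,1),None if t is None else np.round(t,2)
E
python3 - <<'E'
from h import *
np.set_printoptions(precision=4,suppress=True)
T=shot("top");S=shot("side")
for n,q in [("red",((0,150,80),(6,255,255))),("blue",((112,130,60),(135,255,255))),("grn",((45,80,30),(80,255,255)))]:
    for nm,c,box in(("T",T,(215,210,330,255)),("S",S,(215,180,300,270))):
        for b in blobs(c,*q,box,8)[:4]: print(n,nm,cen(b),cv2.contourArea(b),cv2.boundingRect(b))
# white rim, pot, plate, mat
for n,q,box,z in [("rim",((0,0,170),(180,60,255)),(105,215,195,300),.08),("plate",((22,120,120),(34,255,255)),(250,125,340,210),.07),("mat",((80,60,20),(100,255,140)),(375,195,475,290),.004)]:
    b=blobs(T,*q,box)[0]; r=cv2.minAreaRect(b); P=plane(T,cv2.boxPoints(r),z)
    print(n,r,P,P.mean(0),np.linalg.norm(P-np.roll(P,1,0),axis=1))
b=blobs(T,(100,80,20),(120,255,255),(345,130,420,200))[0]
e=cv2.fitEllipse(cv2.convexHull(b)); print("pot",e,plane(T,[e[0]],.1), cv2.boundingRect(b))
c=np.zeros((420,560,3));
im=np.hstack([cv2.resize(T["image"][210:300,100:200],None,fx=4,fy=4),cv2.resize(S["image"][120:220,105:205],(400,360))])
cv2.imwrite("pics/crop1.png",im[:,:,::-1])
E
```

```text
red T [240.9293 229.9936] 337.0 (230, 219, 23, 23)
red S [230.5887 212.6966] 239.5 (220, 202, 22, 22)
blue T [306.7094 233.3932] 281.0 (297, 224, 21, 20)
blue S [275.1084 254.2701] 350.5 (264, 242, 24, 24)
grn S [275.2828 239.6747] 82.5 (273, 230, 6, 21)
grn S [229.8089 197.9977] 71.5 (227, 188, 6, 21)
rim ((148.56471252441406, 257.8411560058594), (69.71711730957031, 72.3248062133789), 85.60128784179688) [[0.5098 0.4515 0.08  ]
 [0.5206 0.2705 0.08  ]
 [0.3479 0.2539 0.08  ]
 [0.3379 0.4307 0.08  ]] [0.4291 0.3517 0.08  ] [0.1732 0.1813 0.1735 0.177 ]
plate ((293.1016845703125, 166.22862243652344), (67.14763641357422, 64.62454223632812), 1.3639274835586548) [[ 0.5765  0.0769  0.07  ]
 [ 0.7481  0.0715  0.07  ]
 [ 0.7401 -0.104   0.07  ]
 [ 0.5692 -0.095   0.07  ]] [ 0.6585 -0.0126  0.07  ] [0.172  0.1716 0.1757 0.1712]
mat ((424.1077575683594, 242.861572265625), (78.63801574707031, 78.14188385009766), 82.87498474121094) [[ 0.5517 -0.2465  0.004 ]
 [ 0.5743 -0.4549  0.004 ]
 [ 0.367  -0.4646  0.004 ]
 [ 0.3446 -0.2618  0.004 ]] [ 0.4594 -0.357   0.004 ] [0.2076 0.2097 0.2075 0.2041]
pot ((383.3136901855469, 161.5909881591797), (52.910037994384766, 54.92596435546875), 91.12110900878906) [[ 0.6577 -0.2393  0.1   ]] (356, 135, 55, 54)
```

View pics/crop1.png

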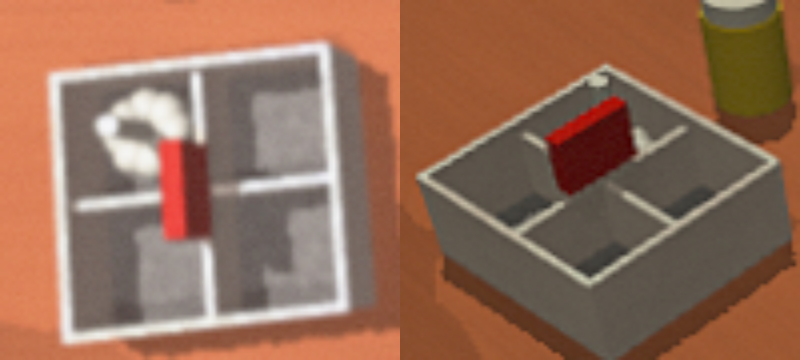

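```bash
python3 - <<'E'
from h import *
np.set_printoptions(precision=4,suppress=True)
T=shot("top");S=shot("side")
def quad(q,box,z,name):
    h=cv2.convexHull(blobs(T,*q,box)[0])
    p=cv2.approxPolyN(h,4).reshape(4,2).astype(float); P=plane(T,p,z)
    A=[np.degrees(np.arctan2(*(P[i]-P[i-1])[[1,0]]))for i in range(4)]
    print(name,p.tolist(),P.mean(0),"ang",np.round(A,1),"len",np.linalg.norm(P-np.roll(P,1,0),axis=1))
quad(((0,0,170),(180,60,255)),(105,215,195,300),.08,"rim")
quad(((22,120,120),(34,255,255)),(250,125,340,210),.07,"plate")
quad(((80,60,20),(100,255,140)),(375,195,475,290),.004,"mat")
for n,q,bt,bs in [("red",((0,150,80),(6,255,255)),(215,210,260,255),(215,195,245,230)),("blue",((112,130,60),(135,255,255)),(290,215,330,255),(255,235,300,270))]:
    b=[cv2.minEnclosingCircle(blobs(c,*q,x)[0]) for c,x in((T,bt),(S,bs))]
    print(n,b,tri(T,b[0][0],S,b[1][0]),plane(T,[b[0][0]],.024),plane(S,[b[1][0]],.024))
print("stem side @.105 red, blue",plane(S,[[230,189.5],[276,231.5]],.103))
print("second",tri(T,[126.5,241.5],S,[154.5,141.7]),plane(T,[[126.5,241.5]],.114),plane(S,[[154.5,141.7]],.112))
# grip top
b=blobs(T,(0,150,120),(6,255,255),(130,230,160,275))[0];r=cv2.minAreaRect(b);print("grip",r,plane(T,cv2.boxPoints(r),.128))
b=blobs(S,(0,150,60),(6,255,255),(130,140,175,180))[0];print("gripS",plane(S,[cen(b)],.104))
e=blobs(S,(95,80,20),(120,255,255),(350,205,425,290))[0];print("potS",cv2.boundingRect(e))
E
```

```text
rim [[187.0, 288.0], [115.0, 296.0], [112.0, 228.0], [182.0, 220.0]] [0.4286 0.3505 0.08  ] ang [-174.7   95.2    5.   -84.5] len [0.1698 0.177  0.1686 0.1763]
plate [[326.0, 134.0], [326.0, 199.0], [259.0, 198.0], [261.0, 134.0]] [ 0.6584 -0.0124  0.07  ] ang [-91.2 178.3  88.1  -2.2] len [0.1701 0.1722 0.1716 0.17  ]
mat [[468.0, 277.0], [390.0, 285.0], [380.0, 208.0], [456.0, 201.0]] [ 0.4597 -0.3553  0.004 ] ang [-175.5   95.     4.5  -85.7] len [0.2025 0.2046 0.2052 0.2045]
red [((240.76011657714844, 230.2052001953125), 11.342700004577637), ((230.78933715820312, 211.69796752929688), 11.516302108764648)] (array([0.4989, 0.1283, 0.0217]), np.float64(0.0012198670775013152)) [[0.4982 0.1285 0.024 ]] [[0.4981 0.1263 0.024 ]]
blue [((306.93670654296875, 233.2341766357422), 10.092491149902344), ((275.5, 253.0), 12.500100135803223)] (array([ 0.4876, -0.0465,  0.0202]), np.float64(0.0004724129477576634)) [[ 0.4871 -0.0462  0.024 ]] [[ 0.4857 -0.0487  0.024 ]]
stem side @.105 red, blue [[ 0.501   0.1256  0.103 ]
 [ 0.4864 -0.0488  0.103 ]]
second (array([0.468 , 0.3944, 0.1147]), np.float64(0.002377800225499257)) [[0.4672 0.3954 0.114 ]] [[0.4705 0.3965 0.112 ]]
grip ((143.0, 257.0), (24.0, 6.0), 90.0) [[0.4571 0.3577 0.128 ]
 [0.4569 0.3433 0.128 ]
 [0.4    0.3415 0.128 ]
 [0.4003 0.3557 0.128 ]]
gripS [[0.4283 0.3496 0.104 ]]
potS (359, 205, 66, 80)
```

```bash
python3 -c "
from h import *
print(go([.468,.395,.2],5), bot.get_obs()['t'])"
```

```text
(array([-304.3, -143.3,   31.1]), array([-3.000e-02,  2.000e-02,  6.496e+01])) 0.3
```

Request:
step_arm(increments=[[[0, -304, -143, 31, 0, 0, 65], [0, -304, -143, 31, 0, 0, 65], [0, -304, -143, 31, 0, 0, 65], [0, -304, -143, 31, 0, 0, 65], [0, -304, -143, 31, 0, 0, 65], [0, -304, -143, 31, 0, 0, 65], [0, -304, -143, 31, 0, 0, 65], [0, -304, -143, 31, 0, 0, 65], [0, -304, -143, 31, 0, 0, 65], [0, -304, -143, 31, 0, 0, 65]]], force=30)

```text
t: 1.13
eef_pos: [0.4709, 0.3917, 0.2003]
tool_rot: [0.001, 0.68, 0.733, -0.0]
contact_force: [-0.1, -0.1, 0.3]
gripper_width: 0.501
grasp_force: 0.0
```

```bash
python3 -c "
from h import *
o=bot.get_obs();print(o['eef_pos'],o['t'],o['gripper_width'],go([.468,.395,.085],5))"
```

```text
[0.47087418 0.39169691 0.20026788] 1.1333 0.5006684436067317 (array([  3.7,  -2.7, 115.3]), array([ 0.06,  0.1 , -0.75]))
```

Request:
step_arm(increments=[[[0, 0, 0, 0, 0, 0, 0], [0, 0, 0, 30, 0, 0, 0], [0, 0, 0, 60, 0, 0, 0], [0, 0, 0, 60, 0, 0, 0], [0, 0, 0, 60, 0, 0, 0]]])

```text
t: 1.55
eef_pos: [0.4658, 0.3964, 0.1393]
tool_rot: [-0.0, 0.674, 0.739, -0.002]
contact_force: [0.8, -0.3, 0.5]
gripper_width: 0.5
grasp_force: 0.0
```

```bash
python3 - <<'E'
from h import *
o=bot.get_obs();print(o['eef_pos'],go([.468,.395,.085],5))
T=shot("top");S=shot("side")
im=np.hstack([cv2.resize(T["image"][190:310,80:200],(396,400)),cv2.resize(S["image"][80:220,105:245],(400,400))])
cv2.imwrite("pics/crop2.png",im[:,:,::-1])
E
```

```text
[0.46584294 0.39639079 0.13930597] (array([-1.5,  2.2, 54.3]), array([-0.18,  0.1 ,  0.22]))
```

View pics/crop2.png

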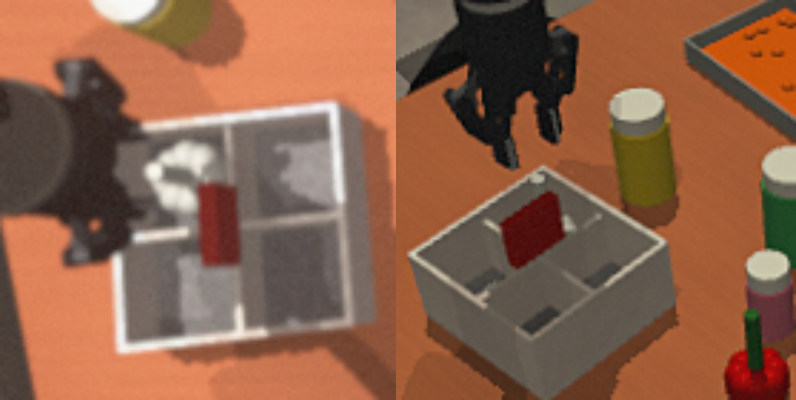

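Gripper is above the stem (side crop tips (530,152), stem tip (538,180)). Descending.

Request:
step_arm(increments=[[[0, 0, 0, 15, 0, 0, 0], [0, 0, 0, 30, 0, 0, 0], [0, 0, 0, 45, 0, 0, 0], [0, 0, 0, 55, 0, 0, 0], [0, 0, 0, 55, 0, 0, 0], [0, 0, 0, 55, 0, 0, 0]]])

```text
t: 2.15
eef_pos: [0.4682, 0.3961, 0.0862]
tool_rot: [-0.0, 0.676, 0.737, 0.0]
contact_force: [-0.2, -0.4, 0.1]
gripper_width: 0.504
grasp_force: 0.0
```

Request:
step_arm(increments=[[[-1, 0, 0, 0, 0, 0, 0], [-1, 0, 0, 0, 0, 0, 0], [-1, 0, 0, 0, 0, 0, 0], [-1, 0, 0, 0, 0, 0, 0], [-1, 0, 0, 0, 0, 0, 0], [-1, 0, 0, 0, 0, 0, 0]]])

```text
t: 2.65
eef_pos: [0.4683, 0.3962, 0.0865]
tool_rot: [-0.0, 0.676, 0.737, 0.001]
contact_force: [-2.9, -0.1, 5.4]
gripper_width: 0.149
grasp_force: 29.4
```

Request:
step_arm(increments=[[[-1, 0, 0, -15, 0, 0, 0], [-1, 0, 0, -45, 0, 0, 0], [-1, 0, 0, -80, 0, 0, 0], [-1, 0, 0, -115, 0, 0, 0], [-1, 0, 0, -150, 0, 0, 0], [-1, 0, 0, -150, 0, 0, 0], [-1, 0, 0, -150, 0, 0, 0]]])

```text
t: 3.23
eef_pos: [0.469, 0.3964, 0.2378]
tool_rot: [-0.0, 0.676, 0.737, 0.003]
contact_force: [-0.1, -0.4, -1.7]
gripper_width: 0.154
grasp_force: 29.5
```

```bash
python3 -c "
from h import *
print(bot.get_obs()['grasp_force'],go([.657,-.239,.235],5))"
```

```text
29.504815936088562 (array([-649.3,  132.5,    1. ]), array([ 0.2 , -0.2 , -0.05]))
```

Request:
step_arm(increments=[[[-1, -25, 5, 0, 0, 0, 0], [-1, -55, 11, 0, 0, 0, 0], [-1, -90, 18, 0, 0, 0, 0], [-1, -125, 25, 0, 0, 0, 0], [-1, -160, 33, 0, 0, 0, 0], [-1, -195, 40, 0, 0, 0, 0], [-1, -230, 47, 0, 0, 0, 0], [-1, -265, 54, 0, 0, 0, 0], [-1, -295, 60, 0, 0, 0, 0], [-1, -325, 66, 0, 0, 0, 0]]])

```text
t: 4.07
eef_pos: [0.5609, 0.0754, 0.2337]
tool_rot: [-0.001, 0.676, 0.737, -0.001]
contact_force: [0.5, 0.6, -1.5]
gripper_width: 0.151
grasp_force: 29.5
```

Request:
step_arm(increments=[[[-1, -35, 7, 0, 0, 0, 0], [-1, -70, 14, 0, 0, 0, 0], [-1, -105, 21, 0, 0, 0, 0], [-1, -140, 28, 0, 0, 0, 0], [-1, -175, 36, 0, 0, 0, 0], [-1, -210, 43, 0, 0, 0, 0], [-1, -245, 50, 0, 0, 0, 0], [-1, -275, 56, 0, 0, 0, 0], [-1, -300, 61, 0, 0, 0, 0], [-1, -324, 66, 0, 0, 0, 0]]])

```text
t: 4.9
eef_pos: [0.6545, -0.2414, 0.233]
tool_rot: [-0.001, 0.676, 0.737, -0.001]
contact_force: [0.6, -0.2, -0.9]
gripper_width: 0.149
grasp_force: 29.5
```

Request:
step_arm(increments=[[[-1, 0, 0, 0, 0, 0, 0], [-1, 0, 0, 0, 0, 0, 0], [-1, 0, 0, 0, 0, 0, 0], [-1, 0, 0, 0, 0, 0, 0]]])

```text
t: 5.23
eef_pos: [0.6553, -0.2377, 0.2342]
tool_rot: [-0.001, 0.675, 0.738, 0.0]
contact_force: [-0.7, -0.6, -1.7]
gripper_width: 0.15
grasp_force: 29.5
```

```bash
python3 - <<'E'
from h import *
o=bot.get_obs();print(o['eef_pos'],o['grasp_force'],go([.657,-.239,.085],5))
T=shot("top");S=shot("side")
im=np.hstack([cv2.resize(T["image"][100:230,320:450],(400,400)),cv2.resize(S["image"][130:300,310:480],(400,400))])
cv2.imwrite("pics/crop3.png",im[:,:,::-1])
E
```

```text
[ 0.65526658 -0.23767687  0.23420162] 29.47382301092148 (array([ -1.7,   1.8, 149.2]), array([-0.08, -0.09,  0.06]))
```

View pics/crop3.png

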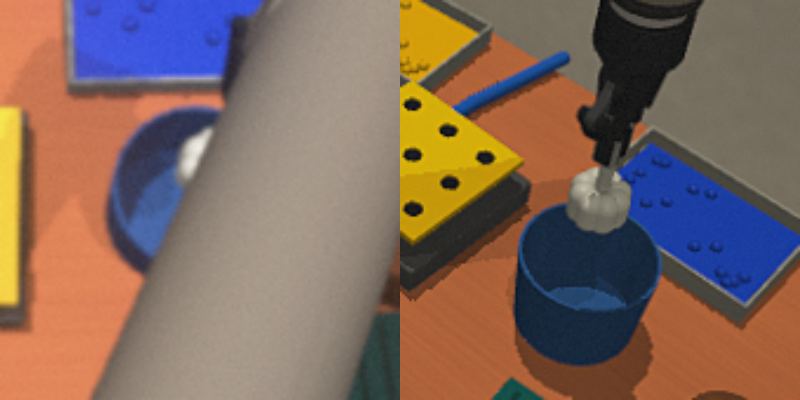

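```bash
python3 -c "
from h import *
c=bot.read_camera('side');print(plane(c,[[390,236]],.1))"
```

```text
[[ 0.664045   -0.23881356  0.1       ]]
```

Request:
step_arm(increments=[[[-1, 0, 0, 25, 0, 0, 0], [-1, 0, 0, 45, 0, 0, 0], [-1, 0, 0, 45, 0, 0, 0], [-1, 0, 0, 45, 0, 0, 0]]])

```text
t: 5.72
eef_pos: [0.6549, -0.2386, 0.1896]
tool_rot: [-0.001, 0.676, 0.737, -0.0]
contact_force: [0.7, -0.0, 0.0]
gripper_width: 0.152
grasp_force: 29.4
```

Request:
step_arm(increments=[[[-1, 0, 4, 20, 0, 0, 0], [-1, 0, 4, 40, 0, 0, 0], [-1, 0, 4, 60, 0, 0, 0], [-1, 0, 4, 80, 0, 0, 0], [-1, 0, 4, 90, 0, 0, 0], [-1, 0, 4, 97, 0, 0, 0], [-1, 0, 4, 100, 0, 0, 0], [-1, 0, 4, 102, 0, 0, 0], [-1, 0, 4, 102, 0, 0, 0]]])

```text
t: 6.47
eef_pos: [0.6601, -0.2395, 0.0892]
tool_rot: [0.001, 0.676, 0.737, 0.0]
contact_force: [0.7, -0.1, -1.1]
gripper_width: 0.152
grasp_force: 29.5
```

Request:
step_arm(increments=[[[-1, 0, 0, 1, 0, 0, 0], [-1, 0, 0, 2, 0, 0, 0], [-1, 0, 0, 3, 0, 0, 0], [-1, 0, 0, 4, 0, 0, 0], [-1, 0, 0, 4, 0, 0, 0]]])

```text
t: 6.88
eef_pos: [0.6594, -0.2391, 0.0842]
tool_rot: [-0.0, 0.676, 0.737, 0.0]
contact_force: [0.5, 0.2, -1.3]
gripper_width: 0.151
grasp_force: 29.5
```

Request:
step_arm(increments=[[[-1, 0, 0, 1, 0, 0, 0], [-1, 0, 0, 1.5, 0, 0, 0], [-1, 0, 0, 2, 0, 0, 0], [-1, 0, 0, 2.5, 0, 0, 0], [-1, 0, 0, 2.5, 0, 0, 0]]])

```text
t: 7.3
eef_pos: [0.6596, -0.2395, 0.0825]
tool_rot: [0.0, 0.676, 0.737, 0.0]
contact_force: [-2.0, -0.1, 4.2]
gripper_width: 0.15
grasp_force: 30.1
```

Contact felt (force flips to +4 N). Release and rise.

Request:
step_arm(increments=[[[-0.3, 0, 0, 0, 0, 0, 0], [-0.3, 0, 0, 0, 0, 0, 0], [-0.3, 0, 0, 0, 0, 0, 0], [-0.3, 0, 0, -20, 0, 0, 0], [-0.3, 0, 0, -60, 0, 0, 0], [-0.3, 0, 0, -100, 0, 0, 0], [-0.3, 0, 0, -130, 0, 0, 0], [-0.3, 0, 0, -150, 0, 0, 0]]])

```text
t: 7.97
eef_pos: [0.6606, -0.2401, 0.2359]
tool_rot: [0.002, 0.676, 0.737, 0.001]
contact_force: [0.5, -1.0, -0.3]
gripper_width: 0.35
grasp_force: 0.0
```

```bash
cat > pk.py <<'E'
from h import *
np.set_printoptions(precision=4,suppress=True)
def pumpkins():
    T=shot("top");S=shot("side")
    for n,q in [("red",((0,150,80),(6,255,255))),("blue",((112,130,60),(135,255,255)))]:
        bt=[cv2.minEnclosingCircle(x) for x in blobs(T,*q,(200,200,345,290),100)]
        bs=[cv2.minEnclosingCircle(x) for x in blobs(S,*q,(190,180,340,300),100)]
        for a in bt:
            print(n,"T",a,plane(T,[a[0]],.024)[0])
        for a in bs: print(n,"S",a,plane(S,[a[0]],.024)[0])
    return T,S
E
python3 - <<'E'
from pk import *
T,S=pumpkins()
o=bot.get_obs();print(o['eef_pos'],go([.498,.1275,.235],5),go([.487,-.0475,.235],5))
cv2.imwrite("pics/top4.png",T["image"][:,:,::-1])
E
```

```text
red T ((240.9478759765625, 230.07528686523438), 11.115880012512207) [0.4985 0.128  0.024 ]
red S ((230.93661499023438, 212.1901397705078), 11.857738494873047) [0.4972 0.1248 0.024 ]
blue T ((306.8428649902344, 233.4755096435547), 10.170767784118652) [ 0.4865 -0.0459  0.024 ]
blue S ((275.19085693359375, 253.18138122558594), 12.464811325073242) [ 0.4848 -0.0486  0.024 ]
[ 0.6616 -0.2405  0.2366] (array([ 380.7, -131.3,   -0.4]), array([ 0.42,  0.16, -0.06])) (array([ 207.3, -157.3,   -0.1]), array([ 0.42,  0.16, -0.06]))
```

View pics/top4.png

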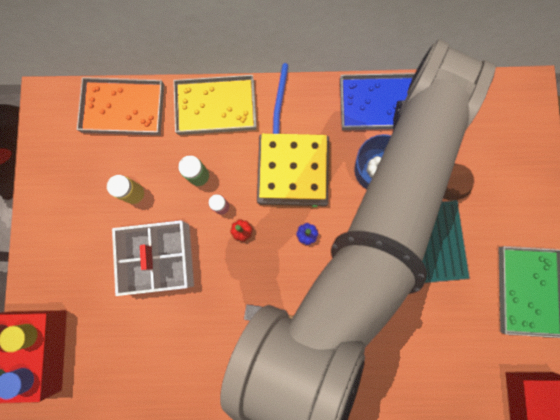

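The second stands in the pot at (375,165); red (241,230) and blue (307,233) are unmoved. Blue next.

Request:
step_arm(increments=[[[0, 207, -157, 0, 0, 0, 0], [0, 207, -157, 0, 0, 0, 0], [0, 207, -157, 0, 0, 0, 0], [0, 207, -157, 0, 0, 0, 0], [0, 207, -157, 0, 0, 0, 0], [0, 207, -157, 0, 0, 0, 0], [0, 207, -157, 0, 0, 0, 0], [0, 207, -157, 60, 0, 0, 0], [0, 207, -157, 90, 0, 0, 0], [0, 207, -157, 90, 0, 0, 0]]])

```text
t: 8.9
eef_pos: [0.4809, -0.0459, 0.1366]
tool_rot: [-0.003, 0.675, 0.737, -0.003]
contact_force: [-1.0, -0.3, 0.2]
gripper_width: 0.498
grasp_force: 0.0
```

```bash
python3 -c "
from pk import *
T,S=pumpkins()
print(go([.4862,-.0477,.077],5))"
```

```text
red T ((240.7558135986328, 229.94186401367188), 11.28366470336914) [0.4989 0.1285 0.024 ]
red S ((230.88327026367188, 212.24913024902344), 11.935721397399902) [0.497  0.1247 0.024 ]
blue S ((275.2627258300781, 253.17796325683594), 12.503612518310547) [ 0.4849 -0.0487  0.024 ]
(array([-0.9,  3. , 63.2]), array([-0.31,  0.05, -0.08]))
```

Request:
step_arm(increments=[[[0, 0, 1, 15, 0, 0, 0], [0, 0, 1, 30, 0, 0, 0], [0, 0, 1, 45, 0, 0, 0], [0, 0, 1, 60, 0, 0, 0], [0, 0, 1, 66, 0, 0, 0], [0, 0, 1, 66, 0, 0, 0], [0, 0, 1, 66, 0, 0, 0]]])

```text
t: 9.58
eef_pos: [0.4873, -0.0468, 0.077]
tool_rot: [0.001, 0.676, 0.737, 0.001]
contact_force: [0.3, -0.3, 0.6]
gripper_width: 0.505
grasp_force: 0.0
```

Request:
step_arm(increments=[[[-1, 0, 0, 0, 0, 0, 0], [-1, 0, 0, 0, 0, 0, 0], [-1, 0, 0, 0, 0, 0, 0], [-1, 0, 0, 0, 0, 0, 0], [-1, 0, 0, 0, 0, 0, 0], [-1, 0, 0, 0, 0, 0, 0]]])

```text
t: 10.08
eef_pos: [0.4868, -0.0465, 0.0766]
tool_rot: [0.0, 0.676, 0.737, 0.001]
contact_force: [-1.0, -0.1, 7.3]
gripper_width: 0.149
grasp_force: 31.4
```

Request:
step_arm(increments=[[[-1, 0, 0, -15, 0, 0, 0], [-1, 0, 0, -45, 0, 0, 0], [-1, 0, 0, -80, 0, 0, 0], [-1, 0, 0, -115, 0, 0, 0], [-1, 0, 0, -145, 0, 0, 0], [-1, 0, 0, -160, 0, 0, 0], [-1, 0, 0, -160, 0, 0, 0]]])

```text
t: 10.67
eef_pos: [0.4883, -0.0466, 0.2395]
tool_rot: [0.002, 0.676, 0.737, 0.003]
contact_force: [0.9, 0.3, -1.6]
gripper_width: 0.153
grasp_force: 30.9
```

```bash
python3 - <<'E'
from pk import *
T,S=pumpkins()
h=cv2.convexHull(blobs(T,(0,0,170),(180,60,255),(105,215,195,300))[0])
p=cv2.approxPolyN(h,4).reshape(4,2).astype(float);P=plane(T,p,.08)
A=[np.degrees(np.arctan2(*(P[i]-P[i-1])[[1,0]]))for i in range(4)]
print(P.mean(0),A)
b=cv2.minAreaRect(h)[0];print(plane(T,[b],.08))
print(bot.get_obs()['grasp_force'],go([.4652,.396,.235],5))
E
```

```text
red T ((241.04873657226562, 229.92959594726562), 11.120059967041016) [0.4989 0.1277 0.024 ]
red S ((230.67391967773438, 211.80435180664062), 11.66820240020752) [0.4976 0.1263 0.024 ]
blue S ((276.3932189941406, 207.0215606689453), 13.9840726852417) [0.593  0.0561 0.024 ]
[0.4286 0.3505 0.08  ] [np.float64(-174.70716687263558), np.float64(95.15963583253757), np.float64(5.033548494003362), np.float64(-84.45679925774895)]
[[0.4281 0.3518 0.08  ]]
30.853664875030518 (array([442.4,  17.6,   1.2]), array([ 0.05, -0.03, -0.02]))
```

Request:
step_arm(increments=[[[-1, 30, 1, 0, 0, 0, 0], [-1, 70, 3, 0, 0, 0, 0], [-1, 110, 4, 0, 0, 0, 0], [-1, 150, 6, 0, 0, 0, 0], [-1, 190, 8, 0, 0, 0, 0], [-1, 230, 9, 0, 0, 0, 0], [-1, 265, 11, 0, 0, 0, 0], [-1, 295, 12, 0, 0, 0, 0], [-1, 325, 13, 0, 0, 0, 0], [-1, 355, 14, 0, 0, 0, 0]]])

```text
t: 11.6
eef_pos: [0.4681, 0.3093, 0.2336]
tool_rot: [-0.0, 0.676, 0.737, -0.002]
contact_force: [0.7, 0.2, 0.1]
gripper_width: 0.149
grasp_force: 30.8
```

Request:
step_arm(increments=[[[-1, 30, 1, 0, 0, 0, 0], [-1, 60, 2, 0, 0, 0, 0], [-1, 80, 3, 0, 0, 0, 0], [-1, 88, 3.5, 0, 0, 0, 0], [-1, 88, 3.5, 0, 0, 0, 0], [-1, 88, 3.5, 0, 0, 0, 0], [-1, 88, 3.5, 0, 0, 0, 0]]])

```text
t: 12.18
eef_pos: [0.4658, 0.394, 0.2351]
tool_rot: [0.0, 0.677, 0.736, -0.001]
contact_force: [-0.9, 0.0, -0.1]
gripper_width: 0.151
grasp_force: 30.8
```

```bash
python3 - <<'E'
from pk import *
print(bot.get_obs()['eef_pos'],go([.4652,.396,.235],5))
S=shot("side");T=shot("top")
im=np.hstack([cv2.resize(T["image"][190:310,80:200],(396,400)),cv2.resize(S["image"][80:220,105:245],(400,400))])
cv2.imwrite("pics/crop5.png",im[:,:,::-1])
E
```

```text
[0.4658 0.394  0.2351] (array([ 2.1, -0.4,  0.1]), array([-0.05,  0.11, -0.19]))
```

View pics/crop5.png

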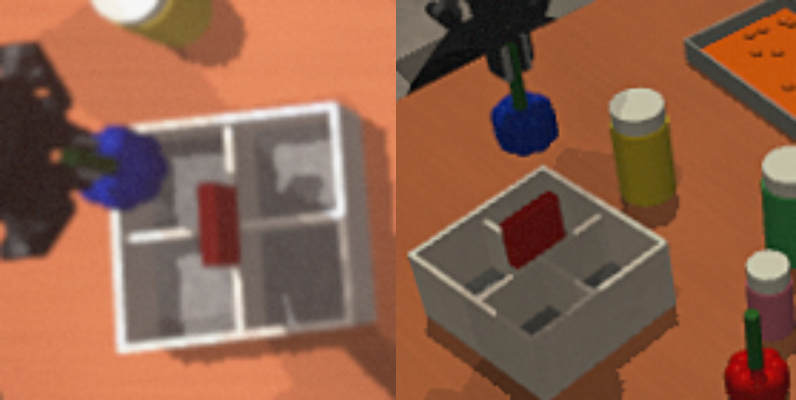

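Blue hangs upright over the rear-left cell (side crop (525,123)). Lowering.

Request:
step_arm(increments=[[[-1, 1, 0, 25, 0, 0, 0], [-1, 1, 0, 50, 0, 0, 0], [-1, 1, 0, 75, 0, 0, 0], [-1, 1, 0, 95, 0, 0, 0], [-1, 1, 0, 112, 0, 0, 0], [-1, 1, 0, 126, 0, 0, 0], [-1, 1, 0, 136, 0, 0, 0], [-1, 1, 0, 143, 0, 0, 0], [-1, 1, 0, 145, 0, 0, 0], [-1, 1, 0, 145, 0, 0, 0]]])

```text
t: 13.12
eef_pos: [0.4654, 0.3971, 0.0908]
tool_rot: [0.0, 0.676, 0.737, -0.0]
contact_force: [-0.1, -0.0, -0.9]
gripper_width: 0.154
grasp_force: 30.8
```

Request:
step_arm(increments=[[[-1, 0, 0, 1, 0, 0, 0], [-1, 0, 0, 2, 0, 0, 0], [-1, 0, 0, 3, 0, 0, 0], [-1, 0, 0, 4, 0, 0, 0], [-1, 0, 0, 4, 0, 0, 0]]])

```text
t: 13.53
eef_pos: [0.4653, 0.3975, 0.0869]
tool_rot: [-0.0, 0.676, 0.737, 0.0]
contact_force: [-1.2, -0.3, -0.7]
gripper_width: 0.153
grasp_force: 30.8
```

Request:
step_arm(increments=[[[-1, 0, 0, 0.5, 0, 0, 0], [-1, 0, 0, 1, 0, 0, 0], [-1, 0, 0, 1.5, 0, 0, 0], [-1, 0, 0, 1.5, 0, 0, 0], [-1, 0, 0, 1.5, 0, 0, 0]]])

```text
t: 13.95
eef_pos: [0.4653, 0.3976, 0.0858]
tool_rot: [-0.0, 0.676, 0.737, 0.0]
contact_force: [-1.2, -0.9, 4.7]
gripper_width: 0.152
grasp_force: 31.3
```

Contact. Release and rise.

Request:
step_arm(increments=[[[-0.3, 0, 0, 0, 0, 0, 0], [-0.3, 0, 0, 0, 0, 0, 0], [-0.3, 0, 0, 0, 0, 0, 0], [-0.3, 0, 0, -20, 0, 0, 0], [-0.3, 0, 0, -60, 0, 0, 0], [-0.3, 0, 0, -100, 0, 0, 0], [-0.3, 0, 0, -130, 0, 0, 0], [-0.3, 0, 0, -150, 0, 0, 0], [-0.3, 0, 0, -150, 0, 0, 0]]])

```text
t: 14.7
eef_pos: [0.4675, 0.3991, 0.2405]
tool_rot: [0.0, 0.676, 0.737, 0.004]
contact_force: [0.4, -0.4, 0.8]
gripper_width: 0.35
grasp_force: 0.0
```

```bash
python3 -c "
from pk import *
T,S=pumpkins()
print(bot.get_obs()['eef_pos'],go([.4985,.127,.235],5))"
```

```text
red T ((240.6727752685547, 229.9764404296875), 11.103270530700684) [0.4988 0.1287 0.024 ]
red S ((230.67391967773438, 211.80435180664062), 11.66820240020752) [0.4976 0.1263 0.024 ]
[0.4654 0.3976 0.2357] (array([-272.4,    9.6,    0.5]), array([ 0.06, -0.06, -0.04]))
```

Request:
step_arm(increments=[[[0, -272, 10, 0, 0, 0, 0], [0, -272, 10, 0, 0, 0, 0], [0, -272, 10, 0, 0, 0, 0], [0, -272, 10, 0, 0, 0, 0], [0, -272, 10, 0, 0, 0, 0], [0, -272, 10, 0, 0, 0, 0], [0, -272, 10, 0, 0, 0, 0], [0, -272, 10, 60, 0, 0, 0], [0, -272, 10, 90, 0, 0, 0], [0, -272, 10, 90, 0, 0, 0]]])

```text
t: 15.63
eef_pos: [0.4936, 0.1252, 0.1388]
tool_rot: [-0.002, 0.676, 0.737, -0.006]
contact_force: [-1.4, 0.0, -0.5]
gripper_width: 0.497
grasp_force: 0.0
```

```bash
python3 -c "
from pk import *
T,S=pumpkins()
print(bot.get_obs()['eef_pos'],go([.4985,.127,.077],5))"
```

```text
red T ((245.0, 230.5), 9.552586555480957) [0.4972 0.1173 0.024 ]
red S ((230.68218994140625, 211.38258361816406), 11.637514114379883) [0.4986 0.1274 0.024 ]
[0.4964 0.1265 0.1429] (array([ 0.5,  2.6, 65.9]), array([-0.38,  0.16, -0.04]))
```

Request:
step_arm(increments=[[[0, 0, 0, 15, 0, 0, 0], [0, 0, 0, 30, 0, 0, 0], [0, 0, 0, 45, 0, 0, 0], [0, 0, 0, 60, 0, 0, 0], [0, 0, 0, 67, 0, 0, 0], [0, 0, 0, 67, 0, 0, 0], [0, 0, 0, 67, 0, 0, 0]]])

```text
t: 16.32
eef_pos: [0.4994, 0.1277, 0.0793]
tool_rot: [0.0, 0.676, 0.737, 0.001]
contact_force: [0.1, -0.2, 0.7]
gripper_width: 0.496
grasp_force: 0.0
```

Request:
step_arm(increments=[[[-1, 0, 0, 0, 0, 0, 0], [-1, 0, 0, 0, 0, 0, 0], [-1, 0, 0, 0, 0, 0, 0], [-1, 0, 0, 0, 0, 0, 0], [-1, 0, 0, 0, 0, 0, 0], [-1, 0, 0, 0, 0, 0, 0]]])

```text
t: 16.82
eef_pos: [0.4993, 0.1275, 0.0792]
tool_rot: [0.0, 0.676, 0.737, 0.001]
contact_force: [-2.2, 0.3, 6.8]
gripper_width: 0.148
grasp_force: 31.5
```

Request:
step_arm(increments=[[[-1, 0, 0, -15, 0, 0, 0], [-1, 0, 0, -45, 0, 0, 0], [-1, 0, 0, -80, 0, 0, 0], [-1, 0, 0, -115, 0, 0, 0], [-1, 0, 0, -145, 0, 0, 0], [-1, 0, 0, -160, 0, 0, 0], [-1, 0, 0, -160, 0, 0, 0], [-1, 0, 0, -160, 0, 0, 0]]])

```text
t: 17.48
eef_pos: [0.4988, 0.1274, 0.2388]
tool_rot: [0.0, 0.676, 0.737, 0.001]
contact_force: [0.9, -0.3, -1.4]
gripper_width: 0.154
grasp_force: 31.0
```

```bash
python3 -c "
from pk import *
T,S=pumpkins()
h=cv2.convexHull(blobs(T,(0,0,170),(180,60,255),(105,215,195,300))[0])
p=cv2.approxPolyN(h,4).reshape(4,2).astype(float);P=plane(T,p,.08)
print(p.tolist(),P.mean(0))
print(bot.get_obs()['eef_pos'],go([.392,.3044,.235],5))"
```

```text
[[172.0, 289.0], [115.0, 296.0], [112.0, 228.0], [172.0, 212.0]] [0.4334 0.3662 0.08  ]
[0.4977 0.127  0.2371] (array([185.9, -90. ,   2.1]), array([-0.12,  0.04, -0.04]))
```

Request:
step_arm(increments=[[[-1, 25, -12, 0, 0, 0, 0], [-1, 55, -27, 0, 0, 0, 0], [-1, 85, -41, 0, 0, 0, 0], [-1, 115, -56, 0, 0, 0, 0], [-1, 145, -70, 0, 0, 0, 0], [-1, 170, -82, 0, 0, 0, 0], [-1, 186, -90, 0, 0, 0, 0], [-1, 186, -90, 0, 0, 0, 0], [-1, 186, -90, 0, 0, 0, 0], [-1, 186, -90, 0, 0, 0, 0]]])

```text
t: 18.42
eef_pos: [0.393, 0.3035, 0.2372]
tool_rot: [0.0, 0.676, 0.737, -0.001]
contact_force: [-0.3, -1.0, -1.5]
gripper_width: 0.153
grasp_force: 30.9
```

```bash
python3 - <<'E'
from pk import *
S=shot("side");T=shot("top")
print(bot.get_obs()['eef_pos'],go([.392,.3044,.0882],5))
im=np.hstack([cv2.resize(T["image"][190:310,80:200],(396,400)),cv2.resize(S["image"][80:220,105:245],(400,400))])
cv2.imwrite("pics/crop6.png",im[:,:,::-1])
E
```

```text
[0.3935 0.3033 0.2377] (array([  1.4,  -1.3, 149.5]), array([-0.04,  0.07, -0.18]))
```

View pics/crop6.png

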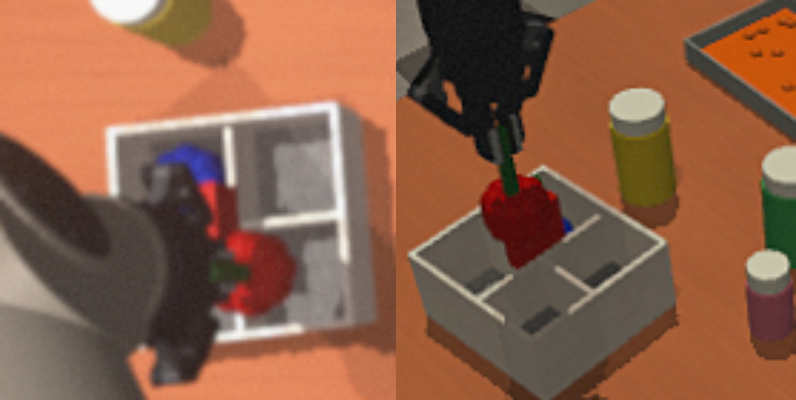

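Red hangs upright over the front-right cell; blue stands in the rear-left. Lowering.

Request:
step_arm(increments=[[[-1, 1, -1, 25, 0, 0, 0], [-1, 1, -1, 50, 0, 0, 0], [-1, 1, -1, 75, 0, 0, 0], [-1, 1, -1, 95, 0, 0, 0], [-1, 1, -1, 112, 0, 0, 0], [-1, 1, -1, 126, 0, 0, 0], [-1, 1, -1, 136, 0, 0, 0], [-1, 1, -1, 143, 0, 0, 0], [-1, 1, -1, 145, 0, 0, 0], [-1, 1, -1, 145, 0, 0, 0]]])

```text
t: 19.35
eef_pos: [0.3921, 0.3054, 0.0932]
tool_rot: [0.0, 0.676, 0.737, -0.0]
contact_force: [-0.9, -0.9, -0.9]
gripper_width: 0.152
grasp_force: 31.0
```

Request:
step_arm(increments=[[[-1, 0, 0, 1, 0, 0, 0], [-1, 0, 0, 2, 0, 0, 0], [-1, 0, 0, 3, 0, 0, 0], [-1, 0, 0, 3, 0, 0, 0], [-1, 0, 0, 3, 0, 0, 0]]])

```text
t: 19.77
eef_pos: [0.392, 0.3059, 0.0905]
tool_rot: [-0.0, 0.676, 0.737, 0.0]
contact_force: [-0.6, -0.4, -1.6]
gripper_width: 0.151
grasp_force: 31.0
```

Request:
step_arm(increments=[[[-1, 0, 0, 0.5, 0, 0, 0], [-1, 0, 0, 1, 0, 0, 0], [-1, 0, 0, 1.5, 0, 0, 0], [-1, 0, 0, 2, 0, 0, 0], [-1, 0, 0, 2.5, 0, 0, 0], [-1, 0, 0, 2.5, 0, 0, 0]]])

```text
t: 20.27
eef_pos: [0.3919, 0.3059, 0.0882]
tool_rot: [-0.0, 0.676, 0.737, 0.0]
contact_force: [-1.9, -0.2, 5.2]
gripper_width: 0.15
grasp_force: 31.6
```

Request:
step_arm(increments=[[[-0.3, 0, 0, 0, 0, 0, 0], [-0.3, 0, 0, 0, 0, 0, 0], [-0.3, 0, 0, 0, 0, 0, 0], [-0.3, 0, 0, -20, 0, 0, 0], [-0.3, 0, 0, -60, 0, 0, 0], [-0.3, 0, 0, -100, 0, 0, 0], [-0.3, 0, 0, -130, 0, 0, 0], [-0.3, 0, 0, -150, 0, 0, 0], [-0.3, 0, 0, -150, 0, 0, 0]]])

```text
t: 21.02
eef_pos: [0.394, 0.3074, 0.2423]
tool_rot: [-0.0, 0.676, 0.737, 0.004]
contact_force: [0.6, 0.0, -0.3]
gripper_width: 0.349
grasp_force: 0.0
```

Request:
step_arm(increments=[[[-0.3, -200, 80, -20, 0, 0, 0], [-0.3, -200, 80, -20, 0, 0, 0], [-0.3, -200, 80, -20, 0, 0, 0], [-0.3, -200, 80, -20, 0, 0, 0], [-0.3, -200, 80, -20, 0, 0, 0], [-0.3, -200, 80, -20, 0, 0, 0], [-0.3, -200, 80, -20, 0, 0, 0]]])

```text
t: 21.6
eef_pos: [0.4899, 0.1095, 0.2575]
tool_rot: [0.001, 0.678, 0.735, -0.0]
contact_force: [-0.1, 0.4, 0.3]
gripper_width: 0.349
grasp_force: 0.0
```

```bash
python3 - <<'E'
from pk import *
S=shot("side");T=shot("top")
h=cv2.convexHull(blobs(T,(0,0,170),(180,60,255),(105,215,195,300))[0])
p=cv2.approxPolyN(h,4).reshape(4,2).astype(float);P=plane(T,p,.08)
A=[np.degrees(np.arctan2(*(P[i]-P[i-1])[[1,0]]))for i in range(4)]
print(p.tolist(),P.mean(0),A)
c=P.mean(0)
b=blobs(T,(0,150,120),(6,255,255),(135,235,156,272))[0];r=cv2.minAreaRect(b);print("grip",r,plane(T,[r[0]],.128))
print(bot.get_obs()['eef_pos'],go([.4286,.3503,.2],95))
im=np.hstack([T["image"][:300,90:490],S["image"][100:400,100:500]])
cv2.imwrite("pics/both7.png",im[:,:,::-1])
E
```

```text
[[180.0, 289.0], [115.0, 295.0], [112.0, 228.0], [181.0, 212.0]] [0.4338 0.3556 0.08  ] [np.float64(-179.5916341877153), np.float64(94.09810341235794), np.float64(5.0691211362611845), np.float64(-77.74889660705655)]
grip ((143.0, 257.5), (23.0, 6.0), 90.0) [[0.4273 0.3495 0.128 ]]
[0.4883 0.1137 0.257 ] (array([240.8, -39.1,  57.1]), array([-0.05,  0.06, 89.93]))
```

View pics/both7.png

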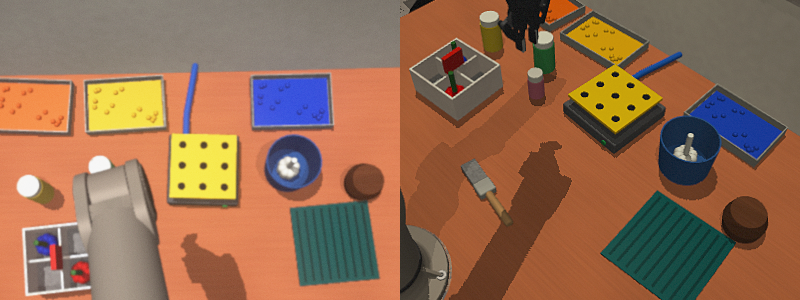

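```bash
python3 -c "
from pk import *
print(bot.get_obs()['q'])"
```

```text
[-0.758   0.1655  0.46    1.9558 -0.0852  1.04   -0.174 ]
```

Request:
step_arm(increments=[[[0, 80, -13, 0, 0, 0, 45], [0, 80, -13, 0, 0, 0, 45], [0, 80, -13, 0, 0, 0, 45], [0, 80, -13, 0, 0, 0, 45], [0, 80, -13, 0, 0, 0, 45], [0, 80, -13, 0, 0, 0, 45], [0, 80, -13, 0, 0, 0, 45], [0, 80, -13, 0, 0, 0, 45]]])

```text
t: 22.37
eef_pos: [0.4676, 0.194, 0.2571]
tool_rot: [-0.0, 0.906, 0.423, -0.001]
contact_force: [0.0, -0.2, 0.5]
gripper_width: 0.501
grasp_force: 0.0
```

Request:
step_arm(increments=[[[0, 0, 0, 0, 0, 0, 45], [0, 0, 0, 0, 0, 0, 45], [0, 0, 0, 0, 0, 0, 45], [0, 0, 0, 0, 0, 0, 45], [0, 0, 0, 0, 0, 0, 45], [0, 0, 0, 0, 0, 0, 45], [0, 0, 0, 0, 0, 0, 45], [0, 0, 0, 0, 0, 0, 45], [0, 0, 0, 0, 0, 0, 45]]])

```text
t: 23.12
eef_pos: [0.4683, 0.193, 0.2575]
tool_rot: [0.0, 0.999, 0.046, -0.0]
contact_force: [0.9, 0.1, -0.6]
gripper_width: 0.501
grasp_force: 0.0
```

```bash
python3 -c "
from pk import *
o=bot.get_obs();print(o['eef_pos'],o['q'],go([.4283,.3503,.2],95))"
```

```text
[0.4683 0.193  0.2575] [-1.0431  0.1839  0.6093  1.9518 -0.1217  1.0422 -1.8592] (array([ -25.4, -160.3,   57.5]), array([0.  , 0.03, 0.25]))
```

Request:
step_arm(increments=[[[0, -25, -160, 0, 0, 0, 0], [0, -25, -160, 0, 0, 0, 0], [0, -25, -160, 0, 0, 0, 0], [0, -25, -160, 0, 0, 0, 0], [0, -25, -160, 0, 0, 0, 0], [0, -25, -160, 40, 0, 0, 0], [0, -25, -160, 75, 0, 0, 0], [0, -25, -160, 75, 0, 0, 0], [0, -25, -160, 75, 0, 0, 0]]])

```text
t: 23.87
eef_pos: [0.4292, 0.3484, 0.1817]
tool_rot: [0.002, 0.999, 0.044, -0.001]
contact_force: [-0.3, -0.7, 1.8]
gripper_width: 0.502
grasp_force: 0.0
```

```bash
python3 - <<'E'
from pk import *
S=shot("side");T=shot("top")
o=bot.get_obs();print(o['eef_pos'],go([.4283,.3503,.089],95))
im=np.hstack([cv2.resize(T["image"][190:310,80:200],(396,400)),cv2.resize(S["image"][80:220,105:245],(400,400))])
cv2.imwrite("pics/crop8.png",im[:,:,::-1])
E
```

```text
[0.4313 0.3497 0.1845] (array([-3. , -0.8, 95.5]), array([-0.08, -0.09, -0.01]))
```

View pics/crop8.png

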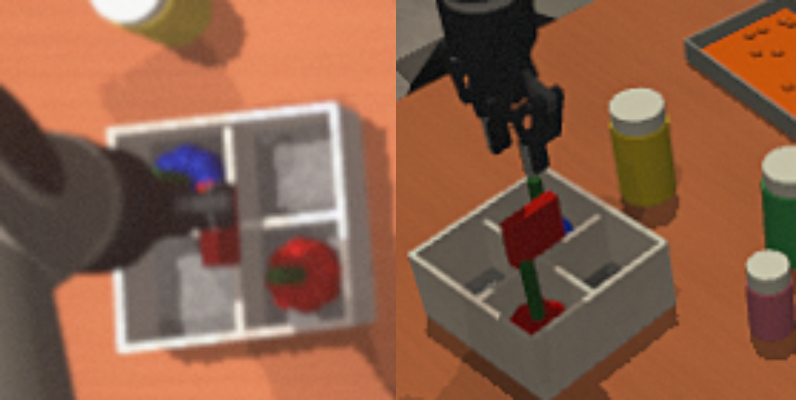

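Request:
step_arm(increments=[[[0, -1, 0, 20, 0, 0, 0], [0, -1, 0, 45, 0, 0, 0], [0, -1, 0, 70, 0, 0, 0], [0, -1, 0, 85, 0, 0, 0], [0, -1, 0, 94, 0, 0, 0], [0, -1, 0, 94, 0, 0, 0], [0, -1, 0, 94, 0, 0, 0]]])

```text
t: 24.55
eef_pos: [0.4303, 0.3498, 0.0902]
tool_rot: [-0.001, 0.999, 0.043, 0.001]
contact_force: [0.7, -0.2, 0.1]
gripper_width: 0.497
grasp_force: 0.0
```

Request:
step_arm(increments=[[[-1, 0, 0, 0, 0, 0, 0], [-1, 0, 0, 0, 0, 0, 0], [-1, 0, 0, 0, 0, 0, 0], [-1, 0, 0, 0, 0, 0, 0], [-1, 0, 0, 0, 0, 0, 0], [-1, 0, 0, 0, 0, 0, 0]]], force=100)

```text
t: 25.05
eef_pos: [0.4301, 0.35, 0.0903]
tool_rot: [-0.001, 0.999, 0.044, 0.001]
contact_force: [-1.8, -0.3, 7.1]
gripper_width: 0.155
grasp_force: 97.6
```

Request:
step_arm(increments=[[[-1, 0, 0, -3, 0, 0, 0], [-1, 0, 0, -8, 0, 0, 0], [-1, 0, 0, -15, 0, 0, 0], [-1, 0, 0, -25, 0, 0, 0], [-1, 0, 0, -40, 0, 0, 0], [-1, 0, 0, -55, 0, 0, 0], [-1, 0, 0, -70, 0, 0, 0], [-1, 0, 0, -85, 0, 0, 0], [-1, 0, 0, -100, 0, 0, 0], [-1, 0, 0, -115, 0, 0, 0]]])

```text
t: 25.88
eef_pos: [0.4291, 0.3487, 0.2052]
tool_rot: [-0.0, 0.999, 0.043, 0.0]
contact_force: [0.8, -0.2, -5.5]
gripper_width: 0.151
grasp_force: 97.6
```

Request:
step_arm(increments=[[[-1, 0, 0, -15, 0, 0, 0], [-1, 0, 0, -27, 0, 0, 0], [-1, 0, 0, -35, 0, 0, 0], [-1, 0, 0, -40, 0, 0, 0], [-1, 0, 0, -40, 0, 0, 0], [-1, 0, 0, -40, 0, 0, 0]]])

```text
t: 26.38
eef_pos: [0.429, 0.3489, 0.2435]
tool_rot: [0.0, 0.999, 0.043, -0.0]
contact_force: [0.3, -0.5, -6.2]
gripper_width: 0.148
grasp_force: 97.6
```

```bash
python3 - <<'E'
from pk import *
o=bot.get_obs();print(o['eef_pos'],o['grasp_force'],o['contact_force'],o['torque'],go([.66,-.0127,.245],88))
S=shot("side");T=shot("top")
im=np.hstack([T["image"][100:330,60:360],S["image"][50:280,60:360]])
cv2.imwrite("pics/crop9.png",im[:,:,::-1])
E
```

```text
[0.429  0.3489 0.2435] 97.61661529541016 [ 0.3369 -0.5012 -6.2131] [-0.0132  0.0213  0.0028] (array([198.8, 380.2,  -1.5]), array([0.02, 0.02, 6.96]))
```

View pics/crop9.png

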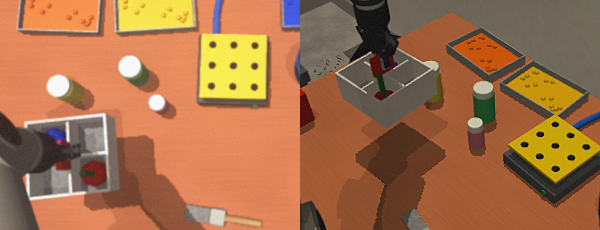

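The carrier is lifted, level, with red and blue aboard. Carry to above the plate.

Request:
step_arm(increments=[[[-1, 5, 10, 0, 0, 0, 0], [-1, 14, 27, 0, 0, 0, 0.5], [-1, 25, 48, 0, 0, 0, 1], [-1, 36, 69, 0, 0, 0, 1.5], [-1, 47, 90, 0, 0, 0, 2], [-1, 58, 111, 0, 0, 0, 2.5], [-1, 69, 132, 0, 0, 0, 3], [-1, 80, 153, 0, 0, 0, 3.5], [-1, 91, 174, 0, 0, 0, 4], [-1, 102, 195, 0, 0, 0, 4]]])

```text
t: 27.32
eef_pos: [0.5482, 0.1614, 0.2432]
tool_rot: [0.0, 1.0, 0.008, -0.0]
contact_force: [0.6, -0.8, -5.5]
gripper_width: 0.149
grasp_force: 97.7
```

Request:
step_arm(increments=[[[-1, 11, 21, 0, 0, 0, 0.5], [-1, 22, 42, 0, 0, 0, 1], [-1, 33, 63, 0, 0, 0, 1.5], [-1, 44, 84, 0, 0, 0, 2], [-1, 55, 105, 0, 0, 0, 2.5], [-1, 66, 126, 0, 0, 0, 3], [-1, 75, 145, 0, 0, 0, 3], [-1, 80, 155, 0, 0, 0, 3], [-1, 80, 155, 0, 0, 0, 3], [-1, 80, 155, 0, 0, 0, 3]]])

```text
t: 28.15
eef_pos: [0.63, 0.0093, 0.2432]
tool_rot: [-0.0, 1.0, -0.019, -0.001]
contact_force: [0.5, 1.2, -5.3]
gripper_width: 0.149
grasp_force: 97.8
```

```bash
python3 - <<'E'
from pk import *
o=bot.get_obs();print(o['eef_pos'],go([.66,-.0127,.17],88))
E
```

```text
[0.63   0.0093 0.2432] (array([30.9, 20.9, 73.2]), array([ 0.  ,  0.07, -0.13]))
```

Request:
step_arm(increments=[[[-1, 10, 7, 0, 0, 0, 0], [-1, 22, 15, 0, 0, 0, 0], [-1, 31, 21, 0, 0, 0, 0], [-1, 31, 21, 15, 0, 0, 0], [-1, 31, 21, 35, 0, 0, 0], [-1, 31, 21, 52, 0, 0, 0], [-1, 31, 21, 62, 0, 0, 0], [-1, 31, 21, 67, 0, 0, 0], [-1, 31, 21, 67, 0, 0, 0], [-1, 31, 21, 67, 0, 0, 0]]])

```text
t: 28.98
eef_pos: [0.6611, -0.0119, 0.1774]
tool_rot: [-0.0, 1.0, -0.018, 0.0]
contact_force: [0.0, -0.2, -5.4]
gripper_width: 0.152
grasp_force: 97.9
```

```bash
python3 - <<'E'
from pk import *
o=bot.get_obs();print(o['eef_pos'],go([.66,-.0127,.16],88))
S=shot("side")
cv2.imwrite("pics/crop10.png",cv2.resize(S["image"][100:280,220:420],(600,540))[:,:,::-1])
E
```

```text
[ 0.6611 -0.0119  0.1774] (array([-1. ,  0.8, 17.4]), array([-0.  , -0.05, -0.02]))
```

View pics/crop10.png

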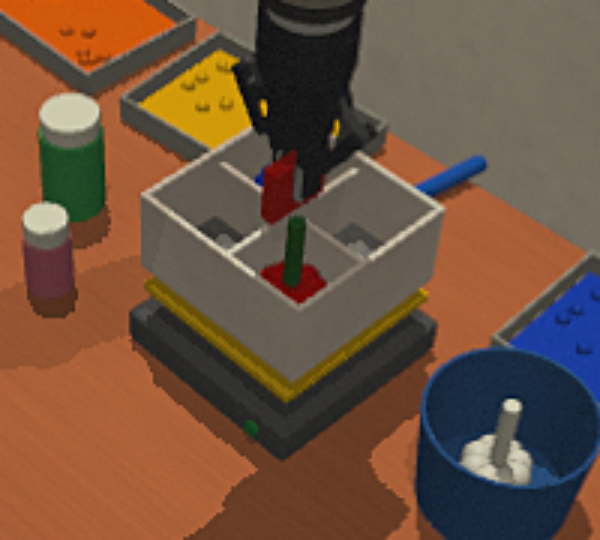

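Carrier is square over the plate. Pressing slowly.

Request:
step_arm(increments=[[[-1, -1, 0, 4, 0, 0, 0], [-1, -1, 0, 8, 0, 0, 0], [-1, -1, 0, 12, 0, 0, 0], [-1, -1, 0, 15, 0, 0, 0], [-1, -1, 0, 18, 0, 0, 0], [-1, -1, 0, 21, 0, 0, 0], [-1, -1, 0, 24, 0, 0, 0], [-1, -1, 0, 27, 0, 0, 0], [-1, -1, 0, 30, 0, 0, 0], [-1, -1, 0, 33, 0, 0, 0]]])

```text
t: 29.87
eef_pos: [0.6593, -0.0119, 0.1451]
tool_rot: [-0.001, 1.0, -0.018, -0.0]
contact_force: [-7.5, 1.5, 9.9]
gripper_width: 0.152
grasp_force: 100.1
```

Request:
step_arm(increments=[[[-1, 0, 0, 1, 0, 0, 0], [-1, 0, 0, 2, 0, 0, 0], [-1, 0, 0, 3, 0, 0, 0], [-1, 0, 0, 4, 0, 0, 0], [-1, 0, 0, 4.5, 0, 0, 0], [-1, 0, 0, 4.5, 0, 0, 0]]])

```text
t: 30.37
eef_pos: [0.6594, -0.0119, 0.141]
tool_rot: [-0.001, 1.0, -0.018, -0.0]
contact_force: [-8.0, 1.2, 11.3]
gripper_width: 0.148
grasp_force: 100.3
```

Request:
step_arm(increments=[[[-1, 0, 0, 1, 0, 0, 0], [-1, 0, 0, 2, 0, 0, 0], [-1, 0, 0, 2.5, 0, 0, 0], [-1, 0, 0, 2.5, 0, 0, 0], [-1, 0, 0, 2.5, 0, 0, 0]]])

```text
t: 30.78
eef_pos: [0.6594, -0.0119, 0.1403]
tool_rot: [-0.001, 1.0, -0.018, 0.0]
contact_force: [-13.9, 3.4, 23.8]
gripper_width: 0.149
grasp_force: 102.1
```

```bash
python3 - <<'E'
from pk import *
o=bot.get_obs();print(o['eef_pos'],o['contact_force'],o['torque'])
S=shot("side")
cv2.imwrite("pics/crop11.png",cv2.resize(S["image"][100:280,220:420],(600,540))[:,:,::-1])
E
```

```text
[ 0.6594 -0.0119  0.1403] [-13.865    3.3523  23.8234] [0.3807 2.6952 0.0527]
```

View pics/crop11.png

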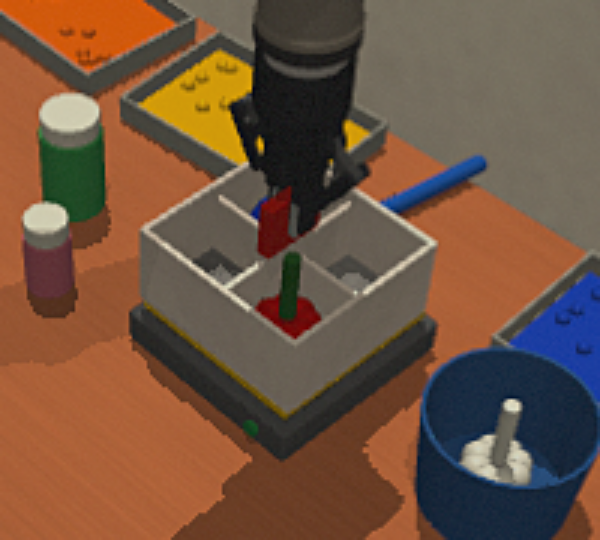

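Plate is bottomed (force jumped to 24 N, plate flush with base). Holding.

Request:
step_arm(increments=[[[-1, 0, 0, 0, 0, 0, 0], [-1, 0, 0, 0, 0, 0, 0], [-1, 0, 0, 0, 0, 0, 0], [-1, 0, 0, 0, 0, 0, 0], [-1, 0, 0, 0, 0, 0, 0], [-1, 0, 0, 0, 0, 0, 0], [-1, 0, 0, 0, 0, 0, 0], [-1, 0, 0, 0, 0, 0, 0], [-1, 0, 0, 0, 0, 0, 0], [-1, 0, 0, 0, 0, 0, 0]]])

```text
t: 31.67
eef_pos: [0.6594, -0.0119, 0.1403]
tool_rot: [-0.001, 1.0, -0.018, 0.0]
contact_force: [-13.2, 2.4, 23.3]
gripper_width: 0.153
grasp_force: 102.1
```

Request:
step_arm(increments=[[[-1, 0, 0, 0, 0, 0, 0], [-1, 0, 0, 0, 0, 0, 0], [-1, 0, 0, 0, 0, 0, 0], [-1, 0, 0, 0, 0, 0, 0], [-1, 0, 0, 0, 0, 0, 0], [-1, 0, 0, 0, 0, 0, 0], [-1, 0, 0, 0, 0, 0, 0], [-1, 0, 0, 0, 0, 0, 0], [-1, 0, 0, 0, 0, 0, 0], [-1, 0, 0, 0, 0, 0, 0]]])

```text
t: 32.5
eef_pos: [0.6594, -0.0119, 0.1403]
tool_rot: [-0.001, 1.0, -0.018, 0.0]
contact_force: [-13.8, 2.5, 23.0]
gripper_width: 0.154
grasp_force: 102.1
```

Request:
step_arm(increments=[[[-1, 0, 0, 0, 0, 0, 0], [-1, 0, 0, 0, 0, 0, 0], [-1, 0, 0, 0, 0, 0, 0], [-1, 0, 0, 0, 0, 0, 0], [-1, 0, 0, 0, 0, 0, 0]]])

```text
t: 32.92
eef_pos: [0.6594, -0.0119, 0.1403]
tool_rot: [-0.001, 1.0, -0.018, 0.0]
contact_force: [-13.9, 3.8, 23.4]
gripper_width: 0.151
grasp_force: 102.1
```

Request:
step_arm(increments=[[[-1, 0, 0, -3, 0, 0, 0], [-1, 0, 0, -7, 0, 0, 0], [-1, 0, 0, -11, 0, 0, 0], [-1, 0, 0, -15, 0, 0, 0], [-1, 0, 0, -20, 0, 0, 0], [-1, 0, 0, -28, 0, 0, 0], [-1, 0, 0, -40, 0, 0, 0], [-1, 0, 0, -55, 0, 0, 0], [-1, 0, 0, -70, 0, 0, 0], [-1, 0, 0, -85, 0, 0, 0]]])

```text
t: 33.75
eef_pos: [0.6596, -0.0122, 0.2226]
tool_rot: [0.0, 1.0, -0.018, 0.0]
contact_force: [0.5, 0.0, -4.5]
gripper_width: 0.152
grasp_force: 97.8
```

Request:
step_arm(increments=[[[-1, 0, 0, -12, 0, 0, 0], [-1, 0, 0, -22, 0, 0, 0], [-1, 0, 0, -28, 0, 0, 0], [-1, 0, 0, -28, 0, 0, 0], [-1, 0, 0, -28, 0, 0, 0]]])

```text
t: 34.17
eef_pos: [0.6594, -0.012, 0.2496]
tool_rot: [-0.0, 1.0, -0.018, -0.0]
contact_force: [0.1, 0.1, -6.0]
gripper_width: 0.147
grasp_force: 97.9
```

```bash
python3 - <<'E'
from pk import *
o=bot.get_obs();print(o['eef_pos'],o['contact_force'],o['torque'],o['q'],go([.461,-.3555,.245],95))
E
```

```text
[ 0.6594 -0.012   0.2496] [ 0.0637  0.1396 -6.0215] [ 0.0192 -0.0149 -0.0127] [-0.523   0.4983  0.6451  1.6072 -0.3212  1.1446 -1.4085] (array([-186.1,  350.4,    4.6]), array([-0.  ,  0.01, -7.04]))
```

Request:
step_arm(increments=[[[-1, -5, 9, 0, 0, 0, 0], [-1, -14, 26, 0, 0, 0, -0.5], [-1, -24, 46, 0, 0, 0, -1], [-1, -35, 66, 0, 0, 0, -1.5], [-1, -46, 86, 0, 0, 0, -2], [-1, -56, 106, 0, 0, 0, -2.5], [-1, -67, 126, 0, 0, 0, -3], [-1, -78, 146, 0, 0, 0, -3.5], [-1, -88, 166, 0, 0, 0, -4], [-1, -99, 186, 0, 0, 0, -4]]])

```text
t: 35.0
eef_pos: [0.5522, -0.1958, 0.249]
tool_rot: [-0.0, 1.0, 0.017, -0.001]
contact_force: [1.1, -0.5, -5.1]
gripper_width: 0.153
grasp_force: 97.9
```

Request:
step_arm(increments=[[[-1, -11, 20, 0, 0, 0, -0.5], [-1, -21, 40, 0, 0, 0, -1], [-1, -32, 60, 0, 0, 0, -1.5], [-1, -43, 80, 0, 0, 0, -2], [-1, -53, 100, 0, 0, 0, -2.5], [-1, -63, 120, 0, 0, 0, -3], [-1, -70, 137, 0, 0, 0, -3], [-1, -74, 147, 0, 0, 0, -3], [-1, -74, 147, 0, 0, 0, -3], [-1, -74, 147, 0, 0, 0, -3]]])

```text
t: 35.83
eef_pos: [0.4844, -0.3439, 0.2493]
tool_rot: [-0.0, 0.999, 0.043, -0.0]
contact_force: [1.0, 0.4, -4.8]
gripper_width: 0.153
grasp_force: 97.9
```

```bash
python3 - <<'E'
from pk import *
o=bot.get_obs();print(o['eef_pos'],o['contact_force'],o['torque'],o['q'],go([.461,-.3555,.11],95))
E
```

```text
[ 0.4844 -0.3439  0.2493] [ 1.0055  0.4318 -4.7829] [ 0.0661 -0.0467 -0.0612] [-0.0239  0.3883  0.7074  1.7703 -0.2817  1.0877 -0.7062] (array([-24.2,   9.7, 139.3]), array([-0.05,  0.04, -0.12]))
```

Request:
step_arm(increments=[[[-1, -8, 3, 0, 0, 0, 0], [-1, -18, 7, 0, 0, 0, 0], [-1, -24, 10, 8, 0, 0, 0], [-1, -24, 10, 22, 0, 0, 0], [-1, -24, 10, 40, 0, 0, 0], [-1, -24, 10, 58, 0, 0, 0], [-1, -24, 10, 76, 0, 0, 0], [-1, -24, 10, 94, 0, 0, 0], [-1, -24, 10, 108, 0, 0, 0], [-1, -24, 10, 118, 0, 0, 0]]])

```text
t: 36.67
eef_pos: [0.4608, -0.3552, 0.1299]
tool_rot: [-0.001, 0.999, 0.043, -0.001]
contact_force: [-0.3, -1.0, -5.8]
gripper_width: 0.149
grasp_force: 98.0
```

Request:
step_arm(increments=[[[-1, 0, 0, 8, 0, 0, 0], [-1, 0, 0, 14, 0, 0, 0], [-1, 0, 0, 19, 0, 0, 0], [-1, 0, 0, 23, 0, 0, 0], [-1, 0, 0, 27, 0, 0, 0], [-1, 0, 0, 30, 0, 0, 0], [-1, 0, 0, 30, 0, 0, 0], [-1, 0, 0, 30, 0, 0, 0]]])

```text
t: 37.33
eef_pos: [0.4621, -0.3559, 0.1019]
tool_rot: [0.0, 0.999, 0.043, 0.0]
contact_force: [0.1, 0.8, -4.9]
gripper_width: 0.147
grasp_force: 98.0
```

```bash
python3 - <<'E'
from pk import *
o=bot.get_obs();print(o['eef_pos'],o['contact_force'],go([.461,-.3555,.0943],95))
S=shot("side");T=shot("top")
cv2.imwrite("pics/both12.png",np.hstack([T["image"][120:320,300:500],S["image"][220:420,260:460]])[:,:,::-1])
E
```

```text
[ 0.4621 -0.3559  0.1019] [ 0.0757  0.8223 -4.907 ] (array([-1. , -0.5,  7.6]), array([ 0.  , -0.  , -0.04]))
```

View pics/both12.png

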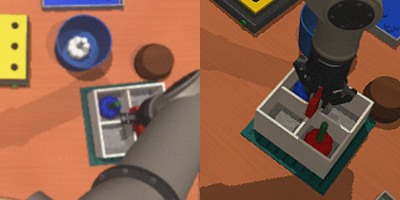

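Carrier is centred over the mat, both pumpkins upright. Final lowering.

Request:
step_arm(increments=[[[-1, 0, 0, 2, 0, 0, 0], [-1, 0, 0, 4, 0, 0, 0], [-1, 0, 0, 5.5, 0, 0, 0], [-1, 0, 0, 6.5, 0, 0, 0], [-1, 0, 0, 7.5, 0, 0, 0], [-1, 0, 0, 8, 0, 0, 0], [-1, 0, 0, 8, 0, 0, 0]]])

```text
t: 38.02
eef_pos: [0.4619, -0.3558, 0.0943]
tool_rot: [-0.0, 0.999, 0.043, 0.0]
contact_force: [-2.1, 3.3, 3.6]
gripper_width: 0.147
grasp_force: 99.3
```

Touched down. Release and rise.

Request:
step_arm(increments=[[[-0.2, 0, 0, 0, 0, 0, 0], [-0.2, 0, 0, 0, 0, 0, 0], [-0.2, 0, 0, 0, 0, 0, 0], [-0.2, 0, 0, 0, 0, 0, 0], [-0.2, 0, 0, -20, 0, 0, 0], [-0.2, 0, 0, -50, 0, 0, 0], [-0.2, 0, 0, -85, 0, 0, 0], [-0.2, 0, 0, -120, 0, 0, 0], [-0.2, 0, 0, -150, 0, 0, 0], [-0.2, 0, 0, -170, 0, 0, 0]]])

```text
t: 38.85
eef_pos: [0.4627, -0.357, 0.2672]
tool_rot: [0.001, 0.999, 0.043, 0.002]
contact_force: [0.8, -0.4, 0.8]
gripper_width: 0.4
grasp_force: 0.0
```

Request:
step_arm(increments=[[[-0.2, 60, -250, 0, 0, 0, 0], [-0.2, 60, -250, 0, 0, 0, 0], [-0.2, 60, -250, 0, 0, 0, 0], [-0.2, 60, -250, 0, 0, 0, 0], [-0.2, 60, -250, 0, 0, 0, 0], [-0.2, 60, -250, 0, 0, 0, 0], [-0.2, 60, -250, 0, 0, 0, 0], [-0.2, 60, -250, 0, 0, 0, 0], [-0.2, 60, -250, 0, 0, 0, 0]]])

```text
t: 39.6
eef_pos: [0.5002, -0.1019, 0.2639]
tool_rot: [0.0, 0.999, 0.044, 0.0]
contact_force: [0.2, 0.8, -0.4]
gripper_width: 0.398
grasp_force: 0.0
```

```bash
python3 - <<'E'
from pk import *
S=shot("side");T=shot("top")
h=cv2.convexHull(blobs(T,(0,0,170),(180,60,255),(375,195,475,300))[0])
p=cv2.approxPolyN(h,4).reshape(4,2).astype(float);print(plane(T,p,.084).mean(0),bot.get_obs()['eef_pos'])
cv2.imwrite("pics/both13.png",np.hstack([T["image"][90:400,110:510],S["image"][90:400,150:550]])[:,:,::-1])
E
```

```text
[ 0.4654 -0.3539  0.084 ] [ 0.4999 -0.1037  0.2639]
```

View pics/both13.png

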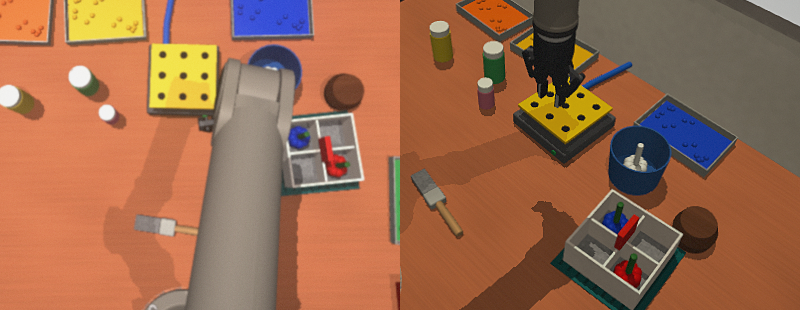

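The carrier stands on the mat about 6 mm off centre with both pumpkins upright, the second stands in the pot, the plate is up, and the jars and block are where they were.

```bash
python3 -c "
from station import bot
print(bot.hand_in())"
```

```text
the job is handed in; nothing more can be done
None
```

The job is done and handed in at about 40 s: the one second present is in the pot, the red and blue pumpkins were loaded and rinsed with the plate fully down for over 2 s, and the carrier is released on the mat, but the hand-in gave no verdict back.

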